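# Charge the rod magazine through its slot

### The arm

A 7-joint arm with a two-finger parallel gripper is mounted at the origin on the work surface. World frame = base frame: x ahead of the robot, y to its left, z up, the work surface at z = 0. Lengths are in m, angles in rad, forces in N, time in s.
With the tool pointing down it reaches from about 0.35 to 0.9 m from the base axis. Payload 19.9 kg.
Tool frame: the origin (TCP) lies between the finger pads; the fingertips stand robot.tcp_to_tips ahead of it and the grasp point (between the pads) lies 3 mm ahead of it (robot.tcp_to_tips is the distance from the TCP to the fingertips, in m); y points along the fingers, x is the direction in which the jaws open and shut, and the axes are right-handed (so a half turn about y gives the same grasp; the last joint's range is limited). The gripper opens to 85 mm and grips with 20 to 120 N. Pads are 22 mm wide; open, the fingers measure 114 mm over their backs; the gripper's body (76 mm by 85 mm) begins 54 mm behind the grasp point. The pads swing forward as they close: fully open they stand 13 mm farther back than shut.
Start: joints at [-1.238, 0.417, -0.01, 1.614, 0.005, 1.111, -0.053], TCP at [0.229, 0.582, 0.253] pointing down, gripper open.
Joint ranges: [-2.81, 2.81], [-0.39, 2.02], [-1.27, 1.25], [0.06, 2.57], [-1.19, 4.33], [0.19, 2], [-2.82, 2.82]. Speed limits (rad/s): [1.89, 1.89, 2.39, 2.39, 3.01, 3.01, 3.01].

### API

Orientations are given as a 3x3 rotation matrix whose columns are the frame's x, y, z axes.
In Python, from cell import robot gives the robot as it stands.
- The arm moves only by the tool step_arm, never from a script. Its argument "series" is a list of rows, each a list of 4 numbers: the shift along the tool's x, y, z in units of 0.02 m (1.0 is 0.02 m), then the turn about the tool's y in units of 0.1 rad (1.0 is 0.1 rad). A call has 1 to 5 rows; each row shifts and turns the commanded pose from where the row before left it, along the tool's axes as they then stand; what a row does not reach is not made up. A row lasts 1/10 s, in which the tool goes at most 50 mm and 8.59 degrees, less where a joint would pass 70% of its speed; a pose out of reach is approached as far as the arm can. A call with a number of a shift or a turn outside -1 to 1 is refused whole. A call with a gripper value outside its range is refused whole. "grip" is the opening, from 0 (shut) to 1 (fully open), set as the call begins (left out, the last holds). The fingers move at their own pace and stop on an object; the grip force is fixed at half the most. Time passes only in rows, so rows that do not move let the fingers close. It gives the time, the measured TCP pose, the force and the opening at its end, in the units of the state.
- robot.get_obs(): the state, without advancing time (a new reading comes with each control period).
- robot.grab_frame(name): name is "side" or "top" or "wrist"; returns the picture (400x640x3 uint8, red, green, blue); there is no depth.
- robot.camera_model(name): a dict with "mtx" (3x3 intrinsics, pixels), "pose" (4x4, takes a point from camera to world coordinates); the wrist camera has in their place "T_tool_cam" (4x4, takes a point from camera to tool coordinates, whose origin is the TCP and whose axes are the tool frame's). Camera axes: x right, y down, z forward; pixel columns grow to the right and rows downward; lengths in m; the calibration is good to about 2 mm. A picture is of the moment at which its call begins: read the wrist's pose just before it. camera_model takes no time and is no camera call.
- robot.close_job(): hands the job in, once; it reports no verdict.
The state is a dict: "time": time; "qpos": joint angles; "joint_velocities": joint speeds; "joint_torque": joint torques, N m; "tcp_pos": TCP position; "eef_rot": TCP orientation; "force": force on the tool from outside, world axes, zero at the start; "moment": the same for the moment, N m; "gripper_width": finger opening in m.
Only numpy, scipy, OpenCV 4.12 (cv2) and the standard library are available. Lean on these libraries where they do the work, as an engineer would, in place of code of your own. Each camera call takes 0.05 s, during which the arm holds its last target.

### The job

Pick up the blue carry tray by its black bar, carry its two long steel rods over to the green rod magazine, turn the tray so that the rods lie along the slot, and tip them over the tray's open side so that both drop through the slot and lie flat inside. Do not touch the rods with the gripper. Then set the empty blue tray down upright on the bench and let go.

Things in the scene. Friction and masses are not known exactly. Their poses are not given: they have to be found in the camera images.
- tray: Loose blue tray 150 (x) x 82 (y) x 102 mm, 0.4 kg; a similar red one is a bystander. Origin: underside centre, z up. Black bar along x, 12 thick (y), 24 tall, 136 long, centre at z 90; posts at x +-70. Back wall at y -40. Floor rises 0.15 rad towards +y, to the lipless open edge at y 41.5, z 18. Feet end at y 20. Tip +y side down slowly: rods roll off past 0.15 rad, 0.6 empties it.
- rod_a: Loose plain steel rod, 12 mm diameter, 110 mm long, 0.1 kg, lying in the blue tray along the tray's x, against its back wall. Origin at its centre, local x along the rod.
- rod_b: A second, identical steel rod lying beside the first in the blue tray. Origin at its centre, local x along the rod.
- magazine: Green box with clear long sides, bolted to the bench. Origin: base centre at bench level, z up, x along the slot. Base flange 190 (x) x 130 x 6 mm; box 170 x 110, lid top at z 60. Slot over the origin, 150 long (x), 30 wide (y); two 45 degree steel flaps rise from its edges to a mouth 90 wide at z 90; end walls x +-78, up to z 92. Pour from either long side. Inner floor z 6.

How it is judged:
On the way, in this order (a step that is already met when the one before it is completed fails the run):
1. the blue tray is lifted clear of the bench with both rods still in it (height (world z) of tray above 0.04 m and distance between each of rod_a, rod_b and tray below 0.06 m), for 0.2 s.
2. both rods lie inside the magazine, below its slot (x of rod_a in the frame of magazine between -0.078 and 0.078 m and y of rod_a in the frame of magazine between -0.052 and 0.052 m and z of each of rod_a, rod_b in the frame of magazine below 0.05 m and angle between rod_a's own x axis and vertical between 1.2 and 1.94 rad and x of rod_b in the frame of magazine between -0.078 and 0.078 m and y of rod_b in the frame of magazine between -0.052 and 0.052 m and angle between rod_b's own x axis and vertical between 1.2 and 1.94 rad), for 0.2 s.
At the end, for the whole second after the job is handed in: Both rods lie inside the magazine below its slot (centres under 50 mm height and within its walls, lying within about 20 degrees of level) and at rest; the blue tray stands upright (within 0.12 rad) on the bench (origin under 12 mm) at rest, released (all of step 2 and linear speed of each of rod_a, rod_b, tray below 0.03 m/s and angle between tray's own z axis and vertical below 0.12 rad and height (world z) of tray below 0.012 m); the robot touches nothing.
It fails at once if the gripper's fingers touch a rod (contact force between the fingers and rod_a above 0.5 N or contact force between the fingers and rod_b above 0.5 N).
It also fails if it takes over 48 s, if anything falls off the work surface, if the arm or the gripper's body presses on something with over 40 N, if the wrist force passes 120 N, or if a joint passes its speed limit or range.

## Working session

There is one attempt and no reset: what is moved stays moved. The work goes in short steps, Python scripts to look and compute and a tool call to move; the robot and the scene stay as the last step left them, time stands still between calls to the robot, and variables do not carry over. Pictures are saved under pics/ and viewed, and the job is handed in when it is done.

Besides the shell and the picture viewer there is one more tool, called as a command line: name --pt "numbers of a row" for each row, then --argument value for the rest. step_arm: Moves the arm, as the interface text tells. Shifts and turns lie within -1 to 1; 1 stands for 0.02 m of shift or 0.1 rad of turn. Its arguments: {"type":"object","properties":{"series":{"type":"array","items":{"type":"array","items":{"type":"number","minimum":-1,"maximum":1}}},"grip":{"type":"number"}},"required":["series"]}

```bash
mkdir -p pics; ls; python3 - <<'E'
from cell import robot
import cv2, numpy as np
np.set_printoptions(precision=4,suppress=True)
o=robot.get_obs(); print(o); print(robot.tcp_to_tips)
for n in ("top","side"):
    f=robot.grab_frame(n); cv2.imwrite(f"pics/{n}0.png",f[:,:,::-1])
for n in ("top","side","wrist"): print(n,robot.camera_model(n))
E
```

```text
pics
{'time': 0.0, 'qpos': array([-1.2375,  0.418 , -0.0103,  1.6142,  0.0047,  1.1107, -0.053 ]), 'joint_velocities': array([-0.0002, -0.    ,  0.0004,  0.0014,  0.0009,  0.0016, -0.0005]), 'joint_torque': array([  0.0006, -86.4438,   0.6787, -43.4901,   0.019 ,   0.0076,
         0.    ]), 'tcp_pos': array([0.2287, 0.5813, 0.2527]), 'eef_rot': array([[ 0.366 , -0.0004, -0.9306],
       [ 0.9306, -0.0012,  0.366 ],
       [-0.0012, -1.    , -0.0001]]), 'force': array([ 0.1863, -0.2557, -0.0069]), 'moment': array([-0.0345, -0.005 ,  0.0191]), 'gripper_width': 0.08517115242337113}
0.022
top {'mtx': array([[452.776 ,   0.    , 321.8762],
       [  0.    , 452.776 , 201.6536],
       [  0.    ,   0.    ,   1.    ]]), 'pose': array([[ 0.009 , -0.9762,  0.2166,  0.3087],
       [-1.    , -0.0097, -0.0022,  0.0228],
       [ 0.0043, -0.2166, -0.9763,  1.072 ],
       [ 0.    ,  0.    ,  0.    ,  1.    ]])}
side {'mtx': array([[441.1397,   0.    , 317.7116],
       [  0.    , 441.1397, 205.7389],
       [  0.    ,   0.    ,   1.    ]]), 'pose': array([[-0.9743, -0.1607,  0.1575,  0.369 ],
       [-0.2249,  0.6717, -0.7058,  0.744 ],
       [ 0.0076, -0.7232, -0.6906,  0.753 ],
       [ 0.    ,  0.    ,  0.    ,  1.    ]])}
wrist {'mtx': array([[286.2386,   0.    , 319.1046],
       [  0.    , 286.2386, 196.7835],
       [  0.    ,   0.    ,   1.    ]]), 'T_tool_cam': array([[ 1.    , -0.0004, -0.    , -0.0006],
       [-0.0001, -0.3068,  0.9518, -0.1205],
       [-0.0004, -0.9518, -0.3068,  0.078 ],
       [ 0.    ,  0.    ,  0.    ,  1.    ]])}
```

View pics/top0.png

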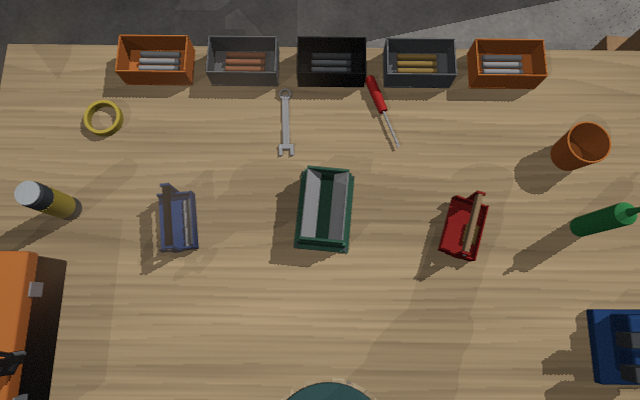

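View pics/side0.png

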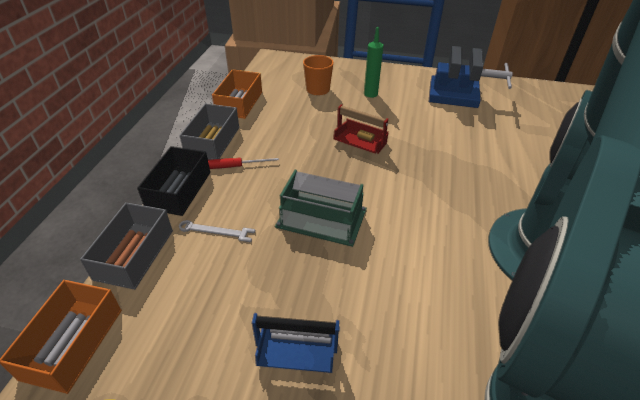

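```bash
python3 - <<'E'
import cv2
t=cv2.imread('pics/top0.png'); s=cv2.imread('pics/side0.png')
a=cv2.resize(t[165:275,130:230],None,fx=4,fy=4,interpolation=3)
b=cv2.resize(t[150:260,280:370],None,fx=4,fy=4,interpolation=3)
c=cv2.imwrite('pics/z1.png',cv2.hconcat([a,b]))
a=cv2.resize(s[300:380,240:350],None,fx=4,fy=4,interpolation=3)
b=cv2.resize(s[165:245,270:370],None,fx=4,fy=4,interpolation=3)
cv2.imwrite('pics/z2a.png',a);cv2.imwrite('pics/z2b.png',b)
E
```

```text
(no output)
```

View pics/z1.png

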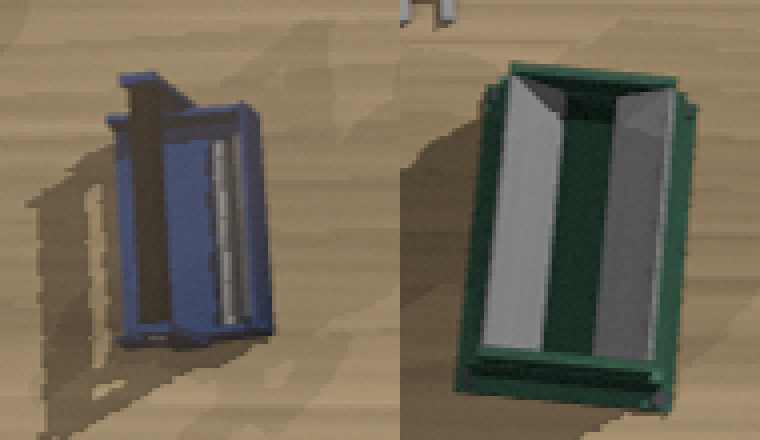

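View pics/z2a.png

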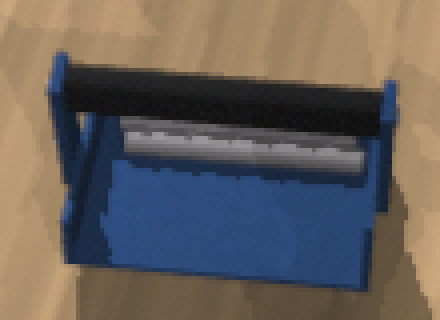

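View pics/z2b.png

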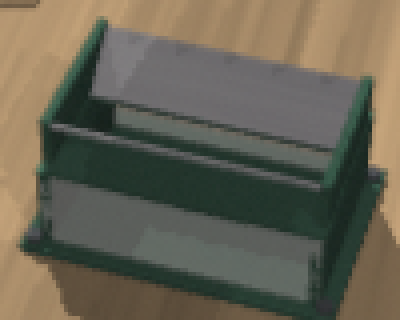

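```bash
cat > h.py <<'E'
import numpy as np, cv2
from scipy.optimize import least_squares, minimize
from cell import robot
np.set_printoptions(precision=4,suppress=True)
def cam(n):
    m=robot.camera_model(n)
    if n=='wrist':
        o=robot.get_obs(); T=np.eye(4); T[:3,:3]=o['eef_rot']; T[:3,3]=o['tcp_pos']
        return m['mtx'], T@m['T_tool_cam']
    return m['mtx'], m['pose']
def proj(P,c):
    K,T=c; P=np.atleast_2d(P); q=(P-T[:3,3])@T[:3,:3]; q=q@K.T; return q[:,:2]/q[:,2:]
def place(L,p):  # p=x,y,yaw
    c,s=np.cos(p[2]),np.sin(p[2]); L=np.atleast_2d(L).astype(float)
    return np.c_[p[0]+c*L[:,0]-s*L[:,1], p[1]+s*L[:,0]+c*L[:,1], L[:,2]]
def box(x0,x1,y0,y1,z0,z1): return np.array([[x,y,z] for x in(x0,x1) for y in (y0,y1) for z in (z0,z1)])/1000.
def ray(uv,c,z):
    K,T=c; d=T[:3,:3]@np.linalg.solve(K,[uv[0],uv[1],1]); return T[:3,3]+d*(z-T[2,3])/d[2]
E
python3 - <<'E'
from h import *
ct,cs=cam('top'),cam('side')
# magazine
tp=np.array([(488,88),(695,104),(457,392),(668,412)],float); tp=(tp-[400,0])/4+[280,150]
for p in tp: print(ray(p,ct,0.003))
sp=np.array([(20,245),(330,315),(385,175)],float)/4+[270,165]
for p in sp: print('s',ray(p,cs,0.003))
print('top rims')
tp=np.array([(512,62),(678,78),(470,348),(663,370)],float); tp=(tp-[400,0])/4+[280,150]
for p in tp: print(ray(p,ct,0.092))
sp=np.array([(45,122),(103,20),(322,185),(370,78)],float)/4+[270,165]
for p in sp: print('s',ray(p,cs,0.092))
# bar mask fit
t=cv2.imread('pics/top0.png'); s=cv2.imread('pics/side0.png')
def mask(im,x0,x1,y0,y1,th):
    m=np.zeros(im.shape[:2],np.uint8); sub=im[y0:y1,x0:x1].astype(int)
    return sub
print(t[185:240:8,160:176].max(2)); print(s[318:338,290:296].max(2))
E
```

```text
[0.6199 0.0697 0.003 ]
[ 0.611  -0.0572  0.003 ]
[0.433  0.0846 0.003 ]
[ 0.4223 -0.0401  0.003 ]
s [0.6218 0.0687 0.003 ]
s [0.4356 0.0804 0.003 ]
s [ 0.4221 -0.0398  0.003 ]
top rims
[0.6094 0.0526 0.092 ]
[ 0.6009 -0.0411  0.092 ]
[0.4467 0.0729 0.092 ]
[ 0.4357 -0.0322  0.092 ]
s [0.6059 0.0552 0.092 ]
s [ 0.5979 -0.0389  0.092 ]
s [0.4476 0.0688 0.092 ]
s [ 0.4359 -0.0239  0.092 ]
[[104 106 103  88  73  68  67  66  68  70  76  90 146 159 156 155]
 [119 109  82  67  68  69  68  68  68  65  67  72  73  72  71  88]
 [ 72  73  67  67  68  67  69  66  66  67  67  98 108 107 108 107]
 [107 109  96  66  67  67  67  68  64  64  65  96 108 106 107 106]
 [103 108 109  80  66  66  65  66  65  64  63  76 101 109 106 109]
 [100 105 109  85  62  66  65  65  65  62  62  63  94 109 106 107]
 [ 91  99  99 106  76  66  65  64  66  64  61  60  76 103 109 106]]
[[108 109 129 137 137 138]
 [ 58  58  72  76  75  76]
 [ 40  38  40  39  39  39]
 [ 37  37  38  37  37  37]
 [ 37  36  35  36  37  36]
 [ 32  30  33  31  34  33]
 [ 25  28  27  26  27  29]
 [ 22  23  24  24  21  24]
 [ 19  22  22  19  17  18]
 [ 22  20  21  25  21  22]
 [ 26  23  22  20  25  24]
 [ 21  23  22  21  19  25]
 [ 38  38  25  21  22  19]
 [100 100 101 100  82  68]
 [104  97 103 106 103 100]
 [ 85  79  81  80  79  82]
 [150 150 116  89  83  83]
 [154 156 148 145 145 145]
 [136 138 140 142 144 145]
 [116 117 118 121 122 125]]
```

```bash
python3 - <<'E'
from h import *
ct,cs=cam('top'),cam('side')
t=cv2.imread('pics/top0.png').astype(int); s=cv2.imread('pics/side0.png').astype(int)
def msk(im,x0,x1,y0,y1,th,dif):
    m=np.zeros(im.shape[:2],bool); sub=im[y0:y1,x0:x1]
    m[y0:y1,x0:x1]=(sub.max(2)<th)&((sub[...,0]-sub[...,2])<dif); 
    n,l,st,_=cv2.connectedComponentsWithStats(m.astype(np.uint8)); k=1+np.argmax(st[1:,4]); return l==k
mt=msk(t,155,185,182,252,82,15); ms=msk(s,252,340,312,340,60,20)
print(mt.sum(),ms.sum())
for m,x0,x1,y0,y1,n in((mt,150,190,178,258,'mt'),(ms,248,344,308,344,'ms')):
    cv2.imwrite(f'pics/{n}.png',cv2.resize(m[y0:y1,x0:x1].astype(np.uint8)*255,None,fx=5,fy=5,interpolation=0))
B=box(-68,68,-6,6,78,102)
def hull(p,c):
    h=cv2.convexHull(proj(place(B,p),c).astype(np.float32))
    im=np.zeros((1600,2560),np.uint8); cv2.fillConvexPoly(im,np.round((h+0.5)*4).astype(np.int32),1)
    return cv2.resize(im.astype(np.float32),(640,400),interpolation=cv2.INTER_AREA)
def cost(p,w=(1,1)): return w[0]*np.abs(hull(p,ct)-mt).sum()+w[1]*np.abs(hull(p,cs)-ms).sum()
for w in((1,1),(1,0),(0,1)):
    best=None
    for y0 in (0.30,0.32):
        for a in(-.1,0,.1):
            r=minimize(cost,[0.5,y0,a],args=(w,),method='Nelder-Mead',options=dict(initial_simplex=[[.5,y0,a],[.52,y0,a],[.5,y0+.02,a],[.5,y0,a+.1]]))
            if best is None or r.fun<best.fun: best=r
    print(w,best.x,best.fun)
E
```

```text
752 900
(1, 1) [0.4917 0.3612 0.1122] 537.5
(1, 0) [0.4952 0.3614 0.1103] 299.625
(0, 1) [0.4917 0.3606 0.137 ] 228.9375
```

View pics/mt.png

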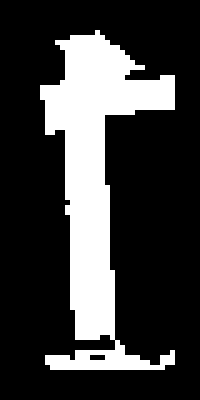

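View pics/ms.png

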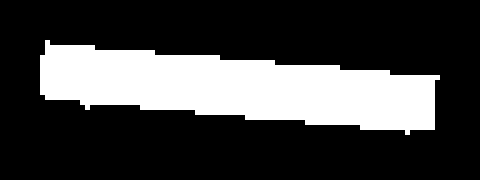

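```bash
python3 - <<'E'
from h import *
ct,cs=cam('top'),cam('side')
# side: top edge far corner etc.
for uv in [(255.5,316.5),(335.5,322.7)]: print('side top-far edge z.102',ray(uv,cs,.102))
for uv in [(256,328),(335,334)]: print('side bottom-near edge z.078',ray(uv,cs,.078))
for uv in [(163,186),(165.5,245)]: print('top left edge z.102',ray(uv,ct,.102))
for uv in [(170.5,205),(173,245)]: print('top right edge',ray(uv,ct,.102),ray(uv,ct,.078))
E
```

```text
side top-far edge z.102 [0.5588 0.3672 0.102 ]
side top-far edge z.102 [0.4248 0.3478 0.102 ]
side bottom-near edge z.078 [0.5576 0.3746 0.078 ]
side bottom-near edge z.078 [0.4234 0.3547 0.078 ]
top left edge z.102 [0.5558 0.3716 0.102 ]
top left edge z.102 [0.4253 0.3552 0.102 ]
top right edge [0.5131 0.3516 0.102 ] [0.5182 0.3598 0.078 ]
top right edge [0.4255 0.3391 0.102 ] [0.4283 0.347  0.078 ]
```

step_arm --pt "-0.35 0 -1 0" --pt "-0.35 0 -1 0" --pt "-0.35 0 -1 0" --pt "-0.35 0 -1 0" --pt "-0.35 0 -1 0" --grip 1

```text
time: 0.6
tcp_pos: [0.3095, 0.5117, 0.2529]
eef_rot: [[0.366, -0.0, -0.931], [0.931, -0.001, 0.366], [-0.001, -1.0, 0.0]]
force: [-0.3, 0.3, -1.0]
gripper_width: 0.0854
```

step_arm --pt "-0.35 0 -1 0" --pt "-0.35 0 -1 0" --pt "-0.35 0 -1 0" --pt "-0.35 0 -1 0" --pt "-0.35 0 -1 0"

```text
time: 1.1
tcp_pos: [0.3898, 0.4425, 0.253]
eef_rot: [[0.366, -0.0, -0.931], [0.931, -0.001, 0.366], [-0.001, -1.0, 0.0]]
force: [0.7, -0.4, 0.1]
gripper_width: 0.0851
```

step_arm --pt "-0.4 0 -1 -1" --pt "-0.3 0 -1 -1" --pt "-0.2 0 -1 -1" --pt "0 0 -1 -1" --pt "0 0 -1 -1.0"

```text
time: 1.6
tcp_pos: [0.4823, 0.4083, 0.2531]
eef_rot: [[-0.129, -0.0, -0.992], [0.992, -0.0, -0.129], [-0.0, -1.0, 0.0]]
force: [-0.3, -1.0, 1.3]
gripper_width: 0.0853
```

```bash
python3 - <<'E'
from h import *
o=robot.get_obs(); print(o['tcp_pos'],o['eef_rot'],o['time'])
f=robot.grab_frame('wrist'); cv2.imwrite('pics/w1.png',f[:,:,::-1])
E
```

```text
[0.4823 0.4083 0.2531] [[-0.1285 -0.0003 -0.9917]
 [ 0.9917 -0.0004 -0.1285]
 [-0.0004 -1.      0.0004]] 1.6
```

View pics/w1.png

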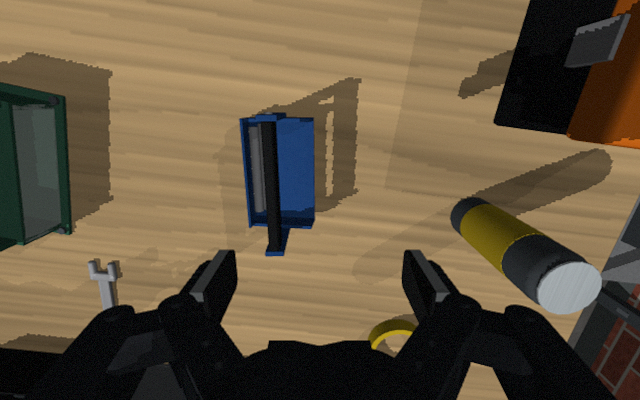

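```bash
python3 - <<'E'
from h import *
c=cam('wrist')
im=cv2.imread('pics/w1.png')
cv2.imwrite('pics/w1z.png',cv2.resize(im[105:265,225:325],None,fx=4,fy=4,interpolation=3)[:600])
for r in (130,150,170,190,210): print(r,im[r,250:290].max(1))
def show(p):
    print(p,proj(place(box(-68,68,-6,6,102,102),p),c)[::2])
show((.491,.360,.135))
E
```

```text
130 [ 68  69  76  74  76  76  68  60  50  64  61  35  22  27  24  27  22  20
  24  21  23  11  15  17   5   1  68 107 104 103 108 108 107 107 106 105
 105 108 105 104]
150 [ 46  69  74  78  87  89  93  84  69  53  61  64  47  23  28  25  26  19
  14  25  26  22  19  19  12   5  15  75 119 114 111 112 112 116 111 113
 112 116 115 112]
170 [ 42  42  56  73  76  86  89  86  83  80  64  55  75  63  14  21  23  29
  23  24  24  27  22   9  17   5  15   0  76 121 115 114 116 117 116 114
 115 110 116 114]
190 [ 38  33  36  46  69  76  81  88  90  86  81  69  54  72  65  38  20  30
  28  23  23  24  27  23  10  21   8  16   7  75 120 114 114 116 115 115
 116 119 115 114]
210 [40 38 37 40 46 55 77 84 90 91 90 84 80 68 56 60 43 21 26 25 23 21 25 23
 24 23 12 22  4  8 53 88 85 80 80 79 82 80 79 79]
(0.491, 0.36, 0.135) [[260.9903 115.7783]
 [274.1332 115.7526]
 [269.2541 249.1725]
 [280.5843 249.1596]]
```

View pics/w1z.png

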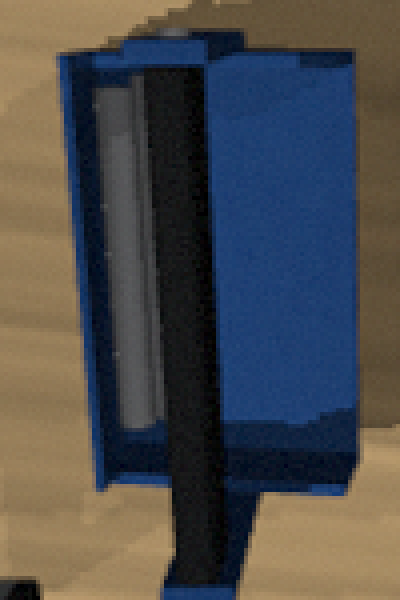

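step_arm --pt "-0.8 0.5 -0.2 -0.1" --pt "-0.9 0.8 0 0" --pt "-0.8 1 0 0" --pt "0 1 0 0" --pt "0 1 0 0"

```text
time: 2.15
tcp_pos: [0.492, 0.3592, 0.1664]
eef_rot: [[-0.134, -0.0, -0.991], [0.991, -0.0, -0.134], [-0.0, -1.0, 0.0]]
force: [0.2, 0.5, 0.4]
gripper_width: 0.086
```

```bash
python3 - <<'E'
from h import *
c=cam('wrist'); o=robot.get_obs(); print(o['tcp_pos'],o['eef_rot'],o['time'])
f=robot.grab_frame('wrist'); cv2.imwrite('pics/w2.png',f[:,:,::-1])
for p in [(.493,.3595,.14)]: print(proj(place(box(-67,67,-6,6,102,102),p),c)[::2])
E
```

```text
[0.492  0.3592 0.1664] [[-0.1335 -0.0002 -0.991 ]
 [ 0.991  -0.0004 -0.1335]
 [-0.0003 -1.      0.0002]] 2.15
[[310.5412 125.3457]
 [329.6419 125.2192]
 [313.258  303.8767]
 [328.8062 303.7974]]
```

View pics/w2.png

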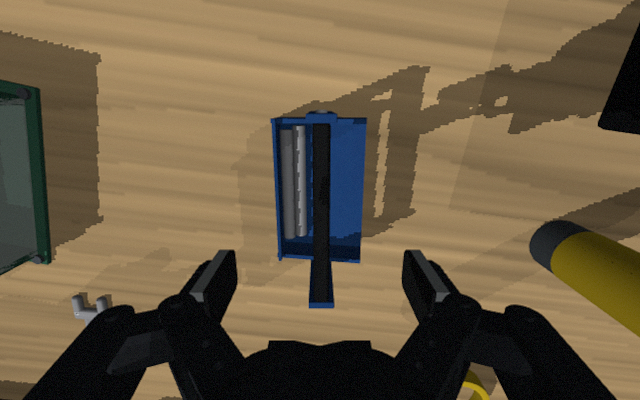

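```bash
python3 - <<'E'
from h import *
im=cv2.imread('pics/w2.png')
cv2.imwrite('pics/w2z.png',cv2.resize(im[105:315,265:375],None,fx=2.8,fy=2.8,interpolation=3))
for r in (130,150,170,190,210,250,280,296): print(r,im[r,304:336].max(1))
E
```

```text
130 [ 59  54  54  52  57  52  55  55  52  17  17  22  20  26  27  24  21  24
  24  23  22  22  22  14  10   8  50  97 104 105 101 103]
150 [ 74  65  61  64  61  61  58  77  73  11  20  24  25  25  21  19  27  25
  28  27  27  23  24  20  23   5  75 115 114 111 111 110]
170 [ 80  66  59  61  64  62  58  89  90  17  28  22  22  24  24  26  24  20
  21  20  27  22  22  19   5  18  80 113 112 111 112 108]
190 [ 87  73  55  57  59  61  60  92  96  14  20  22  24  26  22  25  13  12
  21  21  16  17  13  17  14  33  86 116 114 109 112 109]
210 [ 89  76  61  65  64  61  57  89  99  29  24  20  25  21  27  24  30  29
  26  23  28  14  25  19  21  52  98 114 112 111 113 110]
250 [37 35 35 40 29 35 34 40 34 17 22 17 20 20 24 19 25 24 19 19 22 22 11 20
  9 24 40 36 35 39 37 39]
280 [159 159 160 159 163 135  47  27  28  28  21  24  22  22  21  20  24  21
  17  20  28  21  21  20  14  26  36  32 110 171 164 165]
296 [171 171 172 174 146  50  31  28  31  27  23  22  23  23  24  25  17  25
  25  23  25  17  21   9  18  27  37  31  33  89 159 177]
```

View pics/w2z.png

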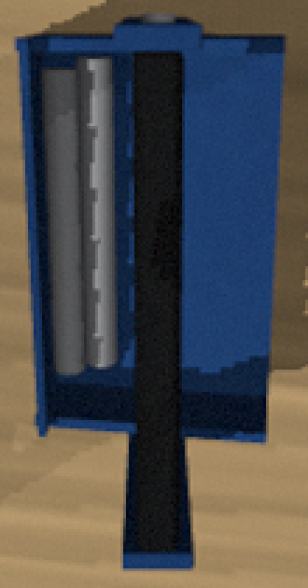

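step_arm --pt "0.03 1 0 0" --pt "0 1 0 0" --pt "0 0.8 0 0" --pt "0 0 0 0"

```text
time: 2.6
tcp_pos: [0.4911, 0.3598, 0.1095]
eef_rot: [[-0.135, -0.003, -0.991], [0.991, -0.002, -0.135], [-0.002, -1.0, 0.003]]
force: [0.9, 0.4, 0.3]
gripper_width: 0.0853
```

step_arm --pt "0 0 0 0" --pt "0 0 0 0" --pt "0 0 0 0" --pt "0 0 0 0" --pt "0 0 0 0" --grip 0

```text
time: 3.1
tcp_pos: [0.4921, 0.3604, 0.1116]
eef_rot: [[-0.135, 0.0, -0.991], [0.991, 0.0, -0.135], [0.0, -1.0, -0.0]]
force: [0.6, 0.2, -0.5]
gripper_width: 0.0119
```

```bash
python3 - <<'E'
from h import *
c=cam('wrist'); o=robot.get_obs(); print(o['tcp_pos'],o['gripper_width'],o['force'],o['time'])
f=robot.grab_frame('wrist'); g=robot.grab_frame('side')
cv2.imwrite('pics/w3.png',np.hstack([f[100:360,200:450],cv2.resize(g[280:400,220:360],None,fx=2.16,fy=2.16)[:260]])[:,:,::-1])
E
```

```text
[0.4921 0.3604 0.1116] 0.011887150530557708 [ 0.5832  0.161  -0.5081] 3.1Traceback (most recent call last):
  File "<stdin>", line 4, in <module>
    return _nx.concatenate(arrs, 1, dtype=dtype, casting=casting)
           ~~~~~~~~~~~~~~~^^^^^^^^^^^^^^^^^^^^^^^^^^^^^^^^^^^^^^^
ValueError: all the input array dimensions except for the concatenation axis must match exactly, but along dimension 0, the array at index 0 has size 260 and the array at index 1 has size 259
```

step_arm --pt "0 -0.2 0 0" --pt "0 -0.4 0 0" --pt "0 -0.5 0 0" --pt "0 -0.6 0 0" --pt "0 -0.6 0 0"

```text
time: 3.7
tcp_pos: [0.4921, 0.3604, 0.1586]
eef_rot: [[-0.135, 0.0, -0.991], [0.991, 0.0, -0.135], [0.0, -1.0, -0.0]]
force: [0.2, 0.3, -4.7]
gripper_width: 0.0101
```

```bash
python3 - <<'E'
from h import *
c=cam('wrist'); o=robot.get_obs(); print(o['tcp_pos'],o['gripper_width'],o['force'],o['moment'],o['time'])
f=robot.grab_frame('wrist'); g=robot.grab_frame('side')
cv2.imwrite('pics/w3.png',np.hstack([f[100:360,200:450],cv2.resize(g[260:390,220:360],(280,260))])[:,:,::-1])
E
```

```text
[0.4921 0.3604 0.1586] 0.010053258317727737 [ 0.1792  0.3073 -4.732 ] [ 0.058  -0.0279 -0.0044] 3.7
```

View pics/w3.png

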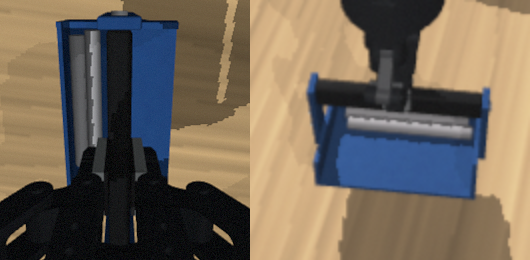

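step_arm --pt "0 -0.7 0 0.2" --pt "0 -0.8 0 0.4" --pt "0 -0.8 0 0.5" --pt "0 -0.8 0 0.5" --pt "0 -0.8 0 0.4"

```text
time: 4.3
tcp_pos: [0.4918, 0.3603, 0.2364]
eef_rot: [[0.068, -0.0, -0.998], [0.998, -0.0, 0.068], [-0.0, -1.0, 0.0]]
force: [-0.6, 0.9, -4.9]
gripper_width: 0.0102
```

step_arm --pt "-0.1 -0.7 0 0.2" --pt "-0.25 -0.5 0 0" --pt "-0.35 -0.3 0 0" --pt "-0.5 0 0 0" --pt "-0.6 0 0 0"

```text
time: 4.8
tcp_pos: [0.4887, 0.3234, 0.2647]
eef_rot: [[0.084, -0.001, -0.996], [0.996, -0.001, 0.084], [-0.001, -1.0, 0.001]]
force: [0.5, -1.5, -5.3]
gripper_width: 0.0101
```

step_arm --pt "-0.7 0 -0.1 0" --pt "-0.8 0 -0.15 0" --pt "-0.9 0 -0.15 0" --pt "-1 0 -0.15 0" --pt "-1 0 -0.15 0"

```text
time: 5.3
tcp_pos: [0.4956, 0.2336, 0.2652]
eef_rot: [[0.085, -0.0, -0.996], [0.996, -0.0, 0.085], [-0.0, -1.0, -0.0]]
force: [-0.4, -1.0, -5.3]
gripper_width: 0.0101
```

```bash
python3 - <<'E'
from h import *
c=cam('wrist'); o=robot.get_obs(); print(o['tcp_pos'],o['gripper_width'],o['force'],o['moment'],o['time'])
f=robot.grab_frame('wrist'); g=robot.grab_frame('side')
cv2.imwrite('pics/w4.png',f[:,:,::-1]);cv2.imwrite('pics/s4.png',g[:,:,::-1])
E
```

```text
[0.4956 0.2336 0.2652] 0.010113630010467004 [-0.3818 -0.9762 -5.2755] [ 0.1056 -0.0271 -0.0168] 5.3
```

View pics/w4.png

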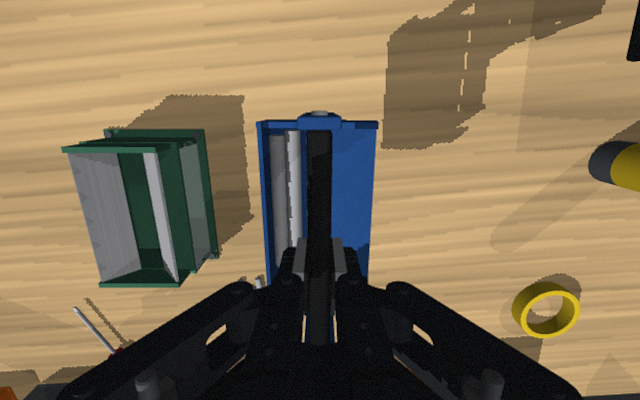

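View pics/s4.png

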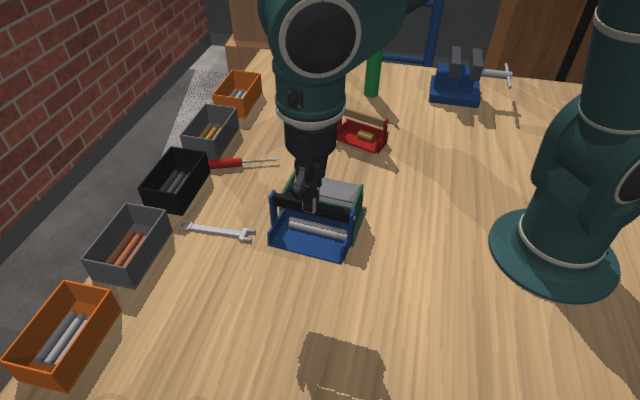

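```bash
python3 - <<'E'
from h import *
c=cam('wrist')
im=cv2.imread('pics/w4.png')
cv2.imwrite('pics/w4z.png',cv2.resize(im[115:300,50:260],None,fx=3.2,fy=3.2,interpolation=3))
M=(.5215,.0145,-.085)
P=np.array([[-80,47,92],[-80,-47,92],[80,47,92],[80,-47,92],[-95,-65,6],[95,-65,6]])/1000
print((proj(place(P,M),c)-[50,115])*3.2)
E
```

```text
[[340.9188 106.306 ]
 [ 47.6239 107.5346]
 [417.5137 536.3297]
 [166.2791 537.1   ]
 [172.899   39.2472]
 [268.33   455.758 ]]
```

View pics/w4z.png

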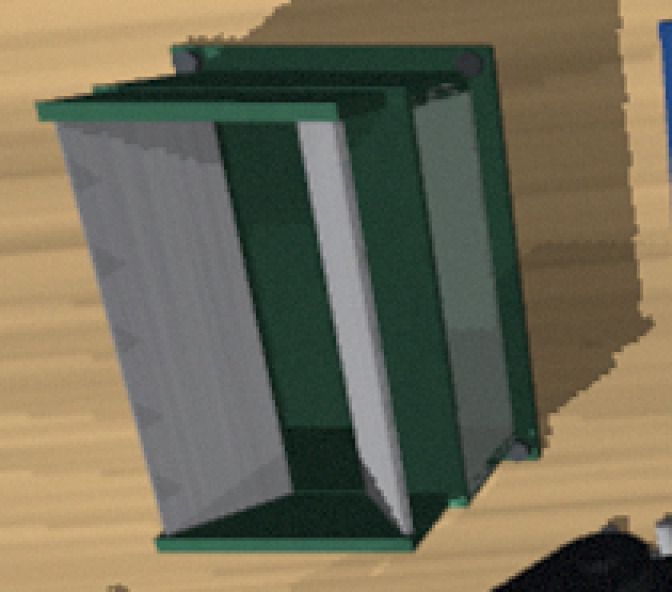

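step_arm --pt "-0.2 0 -0.1 0" --pt "-0.5 0 -0.1 0" --pt "-0.8 0 -0.15 0" --pt "-1 0 -0.15 0" --pt "-1 0 -0.15 0"

```text
time: 5.9
tcp_pos: [0.5025, 0.163, 0.2652]
eef_rot: [[0.085, -0.0, -0.996], [0.996, -0.0, 0.085], [-0.0, -1.0, 0.0]]
force: [0.5, -0.6, -4.3]
gripper_width: 0.0103
```

step_arm --pt "-1 0 -0.15 0" --pt "-1 0 -0.15 0" --pt "-1 0 -0.15 0" --pt "-1 0 -0.15 0" --pt "-1 0 -0.15 0"

```text
time: 6.4
tcp_pos: [0.5088, 0.0619, 0.2653]
eef_rot: [[0.085, -0.0, -0.996], [0.996, -0.0, 0.085], [-0.0, -1.0, 0.0]]
force: [-0.3, 0.3, -5.2]
gripper_width: 0.0102
```

step_arm --pt "-1 0 -0.15 0" --pt "-1 0 -0.15 0" --pt "-1 0 -0.15 0" --pt "-1 0 -0.15 0" --pt "-1 0 -0.15 0"

```text
time: 6.9
tcp_pos: [0.515, -0.0389, 0.2653]
eef_rot: [[0.085, -0.0, -0.996], [0.996, -0.0, 0.085], [-0.0, -1.0, 0.0]]
force: [-0.4, 0.5, -5.9]
gripper_width: 0.0102
```

step_arm --pt "-1 0 -0.05 0" --pt "-0.8 0 0 0" --pt "-0.5 0 0 0" --pt "-0.3 0 0 0" --pt "0 0 0 0"

```text
time: 7.4
tcp_pos: [0.5119, -0.0895, 0.2653]
eef_rot: [[0.085, 0.0, -0.996], [0.996, -0.0, 0.085], [-0.0, -1.0, -0.0]]
force: [-0.3, 0.6, -4.7]
gripper_width: 0.01
```

```bash
python3 - <<'E'
from h import *
c=cam('wrist'); o=robot.get_obs(); print(o['tcp_pos'],o['eef_rot'],o['gripper_width'],o['force'],o['moment'],o['time'])
f=robot.grab_frame('wrist'); g=robot.grab_frame('side')
cv2.imwrite('pics/w5.png',f[:,:,::-1]);cv2.imwrite('pics/s5.png',g[:,:,::-1])
cv2.imwrite('pics/w5z.png',cv2.resize(f[90:320,260:560],None,fx=2.6,fy=2.6,interpolation=3)[:,:,::-1])
M=(.5232,.012,-.083)
P=np.array([[-84,47,92],[-84,-47,92],[84,47,92],[84,-47,92],[-95,-65,6],[95,-65,6],[-95,65,6],[95,65,6]])/1000
print(proj(place(P,M),c))
E
```

```text
[ 0.5119 -0.0895  0.2653] [[ 0.0854  0.     -0.9963]
 [ 0.9963 -0.0001  0.0854]
 [-0.0001 -1.     -0.    ]] 0.01001075341837155 [-0.2652  0.6043 -4.6632] [ 0.0732 -0.0284 -0.0237] 7.4
[[472.8615 100.9069]
 [376.2739 101.2071]
 [449.2828 254.4894]
 [367.7792 254.6957]
 [349.2753  92.7121]
 [345.4275 231.881 ]
 [453.4946  92.3848]
 [435.0166 231.6466]]
```

View pics/w5.png

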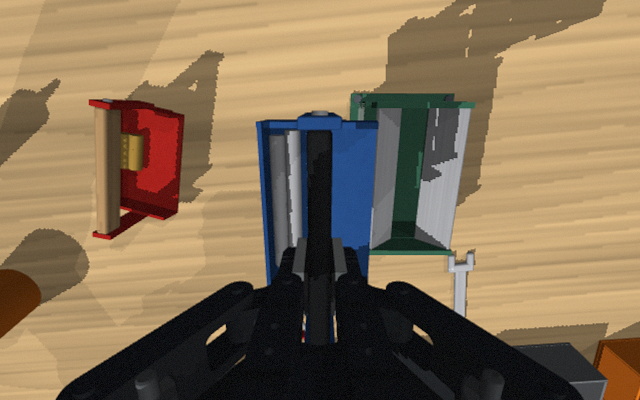

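View pics/s5.png

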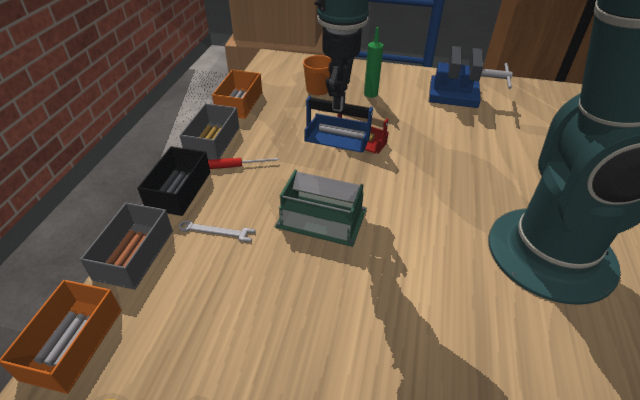

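step_arm --pt "0 0.3 -0.15 0" --pt "0 0.6 0 0" --pt "0 0.8 0 0" --pt "0 0.7 0 0" --pt "0 0.6 0 0"

```text
time: 8.0
tcp_pos: [0.5147, -0.0888, 0.2036]
eef_rot: [[0.084, -0.001, -0.996], [0.996, -0.0, 0.084], [-0.0, -1.0, 0.001]]
force: [-0.3, -1.3, -5.4]
gripper_width: 0.0101
```

step_arm --pt "0 0.4 0 0" --pt "0 0.1 0 0" --pt "0 0 0 0" --pt "0.1 0 0 0" --pt "0.2 0 0 0"

```text
time: 8.5
tcp_pos: [0.5158, -0.0832, 0.1958]
eef_rot: [[0.085, 0.001, -0.996], [0.996, -0.0, 0.085], [-0.0, -1.0, -0.001]]
force: [0.0, 0.2, -5.5]
gripper_width: 0.0105
```

```bash
cat > look.py <<'E'
from h import *
import sys
n=sys.argv[1]
M=(.5232,.012,-.083)
o=robot.get_obs(); d=o['tcp_pos']-[M[0],M[1],0]; a=M[2]
print('mag frame tcp mm',1000*np.array([d[0]*np.cos(a)+d[1]*np.sin(a),-d[0]*np.sin(a)+d[1]*np.cos(a),d[2]]),'w',o['gripper_width'],'F',o['force'],'M',o['moment'],'t',o['time'])
f=robot.grab_frame('wrist'); g=robot.grab_frame('side')
a=cv2.resize(f[80:330,220:520],(480,400),interpolation=3); b=cv2.resize(g[100:260,270:390],(300,400),interpolation=3)
cv2.imwrite(f'pics/{n}.png',np.hstack([a,b])[:,:,::-1])
E
python3 look.py l1
```

```text
mag frame tcp mm [  0.5147 -95.5061 195.8194] w 0.010521986001177973 F [ 0.0154  0.1509 -5.4595] M [ 0.0803 -0.0345  0.0138] t 8.5
```

View pics/l1.png

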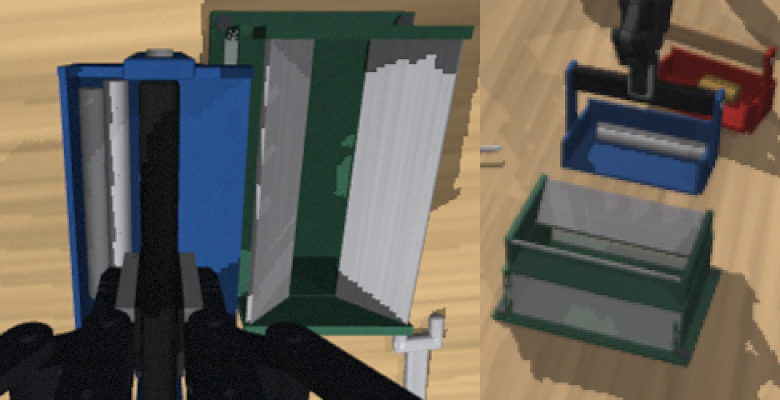

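```bash
python3 - <<'E'
from h import *
c=cam('wrist'); M=(.5232,.012,-.083)
S=lambda u:(u-[220,80])*1.6
print('wall -78',S(proj(place(np.array([[-78,47,92],[-84,47,92],[-78,-47,92],[78,47,92],[84,47,92]])/1000,M),c)))
T=(.5158,-.0832,-.0855)
for z in (84,94,104,114): print(z,S(proj(place(np.array([[-75,41,z],[-75,-40,z],[-75,0,z]])/1000,T),c)))
print('bar ends',S(proj(place(np.array([[-67,0,186],[67,0,186]])/1000,T),c)))
E
```

```text
wall -78 [[464.3884  38.0562]
 [467.0392  24.3865]
 [262.4626  38.36  ]
 [408.6131 325.6834]
 [406.8742 334.6509]]
84 [[243.3247  46.2538]
 [ 76.1727  46.0676]
 [158.7254  46.1596]]
94 [[247.1264  46.5849]
 [ 72.4865  46.3904]
 [158.7378  46.4865]]
104 [[251.2846  46.947 ]
 [ 68.4546  46.7435]
 [158.7513  46.844 ]]
114 [[255.852   47.3448]
 [ 64.0259  47.1313]
 [158.7661  47.2367]]
bar ends [[158.9018  81.8193]
 [158.4309 453.9893]]
```

```bash
python3 - <<'E'
from h import *
f=robot.grab_frame('wrist')
cv2.imwrite('pics/w6.png',cv2.resize(f[80:180,240:400],None,fx=4,fy=4,interpolation=3)[:,:,::-1])
E
```

```text
(no output)
```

View pics/w6.png

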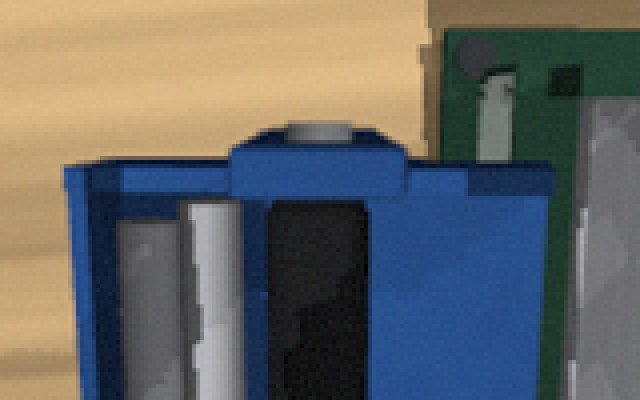

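```bash
python3 - <<'E'
from h import *
cs=cam('side')
for uv in [(65,262),(368,288)]: print(ray(np.array(uv)/4+[240,300],cs,.018))
g=cv2.imread('pics/s5.png')
g2=robot.grab_frame('side')[:,:,::-1]
cv2.imwrite('pics/s6.png',cv2.resize(g2[110:190,280:400],None,fx=5,fy=5,interpolation=3))
# project expected bar and body in side
T=(.5158,-.0832,-.0855); 
print('bar',((proj(place(box(-68,68,-6,6,78+84.2,102+84.2),T),cs))-[280,110])*5)
print('edge',((proj(place(np.array([[-75,41.5,102],[75,41.5,102]])/1000,T),cs))-[280,110])*5)
E
```

```text
[0.5502 0.4116 0.018 ]
[0.4189 0.3929 0.018 ]
bar [[419.2383 168.723 ]
 [423.5187 124.766 ]
 [412.9898 183.5666]
 [417.2005 139.4893]
 [136.5528 114.4744]
 [136.103   70.91  ]
 [128.2027 128.4526]
 [127.612   84.7604]]
edge [[399.2718 337.0859]
 [ 91.194  272.5916]]
```

View pics/s6.png

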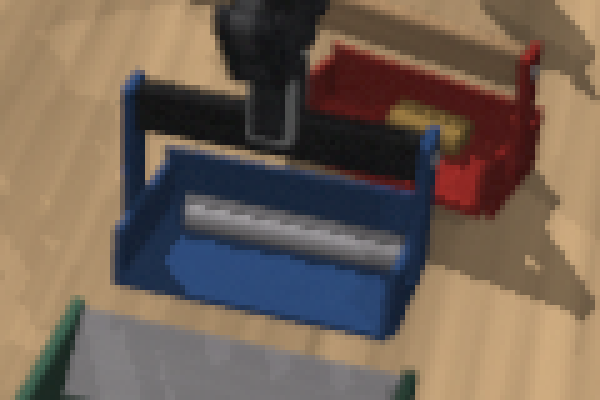

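step_arm --pt "0.2 0 0 0" --pt "0.3 0 0 0" --pt "0.3 0 0 0" --pt "0.2 0 0 0" --pt "0.1 0 0 0"

```text
time: 9.2
tcp_pos: [0.5175, -0.0606, 0.1953]
eef_rot: [[0.084, 0.0, -0.996], [0.996, 0.0, 0.084], [0.0, -1.0, -0.0]]
force: [0.7, -0.9, -5.7]
gripper_width: 0.0104
```

step_arm --pt "0.1 0 0 0" --pt "0.1 0 0 0" --pt "0.1 0 0 0" --pt "0.1 0 0 0" --pt "0.1 0 0 0"

```text
time: 9.7
tcp_pos: [0.5183, -0.0515, 0.1954]
eef_rot: [[0.085, 0.0, -0.996], [0.996, -0.0, 0.085], [-0.0, -1.0, -0.0]]
force: [-0.8, -4.1, -2.4]
gripper_width: 0.0101
```

```bash
python3 look.py l2
```

```text
mag frame tcp mm [  0.3539 -63.6764 195.3966] w 0.010084897215801152 F [-0.7976 -4.1349 -2.4255] M [-1.0464  0.1427 -0.0934] t 9.7
```

View pics/l2.png

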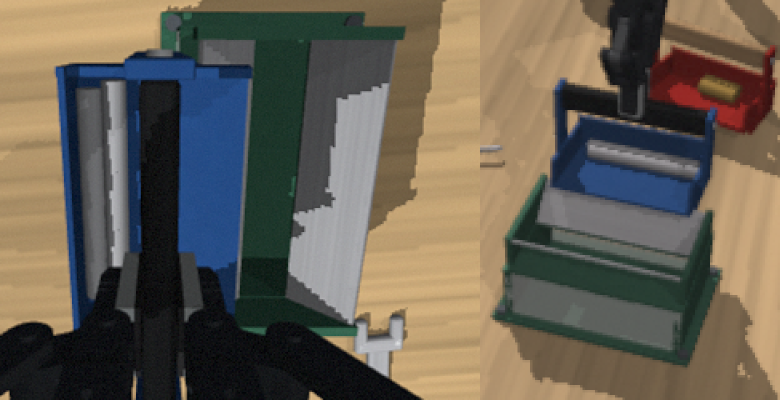

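step_arm --pt "0.1 0 0 0" --pt "0.1 0 0 0" --pt "0.1 0 0 0" --pt "0.1 0 0 0"

```text
time: 10.2
tcp_pos: [0.5189, -0.0447, 0.1954]
eef_rot: [[0.086, 0.0, -0.996], [0.996, -0.002, 0.086], [-0.002, -1.0, -0.0]]
force: [0.1, -10.3, -4.5]
gripper_width: 0.0104
```

```bash
python3 look.py l3
```

```text
mag frame tcp mm [  0.4135 -56.8512 195.4295] w 0.01039915478130535 F [  0.0641 -10.2684  -4.49  ] M [-2.9853  0.0716 -0.0009] t 10.2
```

View pics/l3.png

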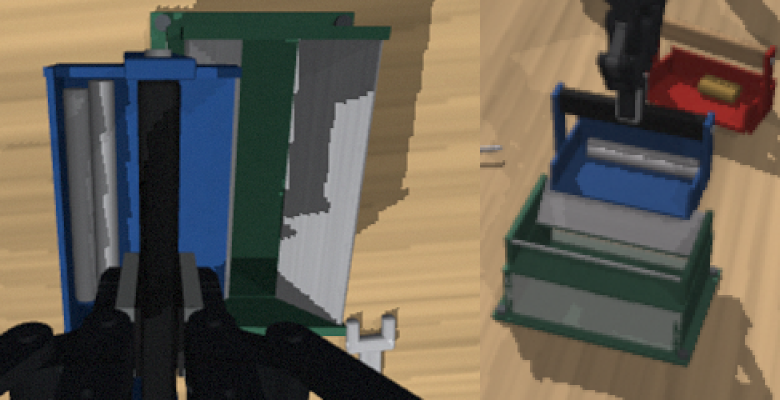

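step_arm --pt "0.15 0 0 0" --pt "0.15 0 0 0" --pt "0.1 0 0 0" --pt "0.1 0 0 0"

```text
time: 10.7
tcp_pos: [0.5194, -0.035, 0.195]
eef_rot: [[0.086, -0.001, -0.996], [0.996, -0.002, 0.086], [-0.002, -1.0, 0.0]]
force: [-0.4, -10.8, -7.9]
gripper_width: 0.0102
```

```bash
python3 look.py l4
```

```text
mag frame tcp mm [  0.154  -47.1633 195.0445] w 0.010152357272514446 F [ -0.3606 -10.8075  -7.9115] M [-3.2974  0.1043 -0.0087] t 10.7
```

View pics/l4.png

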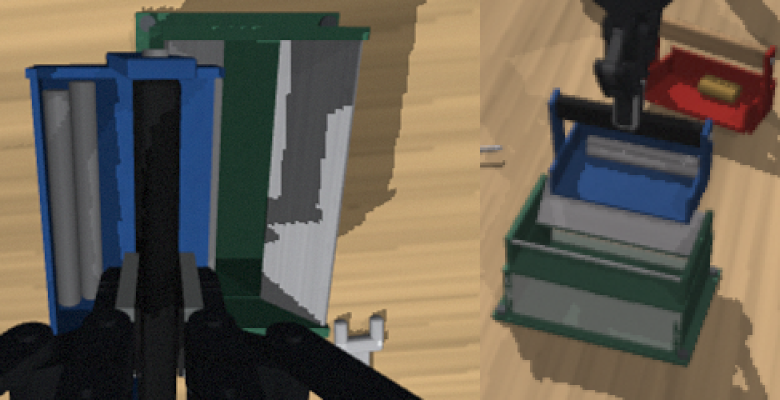

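step_arm --pt "0.15 -0.05 0 0" --pt "0.15 -0.05 0 0" --pt "0.1 0 0 0" --pt "0.1 0 0 0"

```text
time: 11.2
tcp_pos: [0.5203, -0.0254, 0.1971]
eef_rot: [[0.086, -0.001, -0.996], [0.996, -0.003, 0.086], [-0.003, -1.0, 0.001]]
force: [-0.6, -14.2, -6.0]
gripper_width: 0.0103
```

```bash
python3 look.py l5
```

```text
mag frame tcp mm [  0.1656 -37.479  197.1066] w 0.010272600832267855 F [ -0.5839 -14.2044  -5.9517] M [-4.1948  0.3923 -0.0311] t 11.2
```

View pics/l5.png

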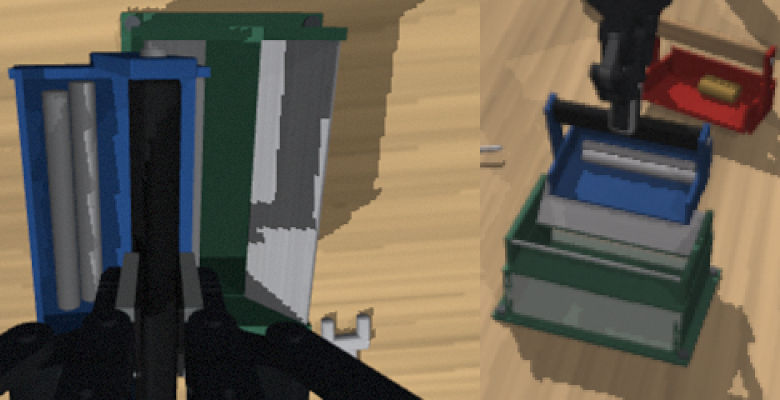

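step_arm --pt "0.1 0 0 0" --pt "0.1 0 0 0" --pt "0.1 0 0 0"

```text
time: 11.6
tcp_pos: [0.5207, -0.0192, 0.197]
eef_rot: [[0.086, -0.001, -0.996], [0.996, -0.002, 0.086], [-0.002, -1.0, 0.001]]
force: [-1.3, -12.1, -6.9]
gripper_width: 0.0105
```

```bash
python3 look.py l6
```

```text
mag frame tcp mm [  0.1033 -31.3125 196.9646] w 0.01048059589319464 F [ -1.3042 -12.0798  -6.8818] M [-3.7664  0.2256 -0.0117] t 11.6
```

View pics/l6.png

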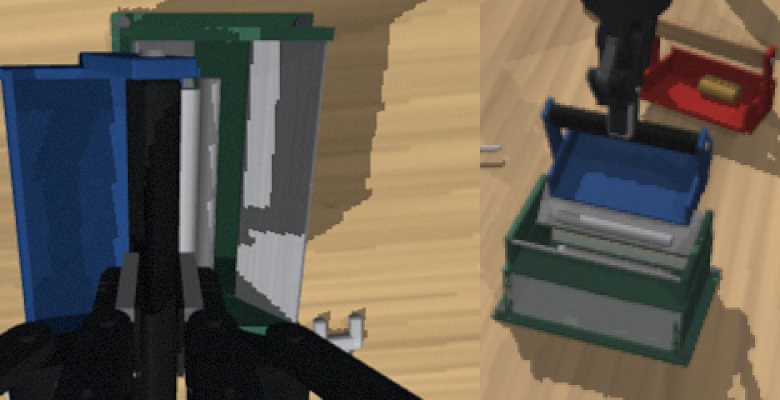

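step_arm --pt "0 0 0 0" --pt "0 0 0 0" --pt "0 0 0 0" --pt "0 0 0 0"

```text
time: 12.1
tcp_pos: [0.5208, -0.0193, 0.1971]
eef_rot: [[0.086, -0.001, -0.996], [0.996, -0.002, 0.086], [-0.002, -1.0, 0.001]]
force: [-1.8, -11.9, -4.7]
gripper_width: 0.0106
```

```bash
python3 look.py l7; python3 - <<'E'
from h import *
f=robot.grab_frame('side'); cv2.imwrite('pics/s7.png',cv2.resize(f[130:260,260:400],None,fx=5,fy=4.5,interpolation=3)[:,:,::-1])
E
```

```text
mag frame tcp mm [  0.157  -31.3863 197.0819] w 0.010607120617018167 F [ -1.7973 -11.9348  -4.6557] M [-3.5529  0.381  -0.0446] t 12.1
```

View pics/l7.png

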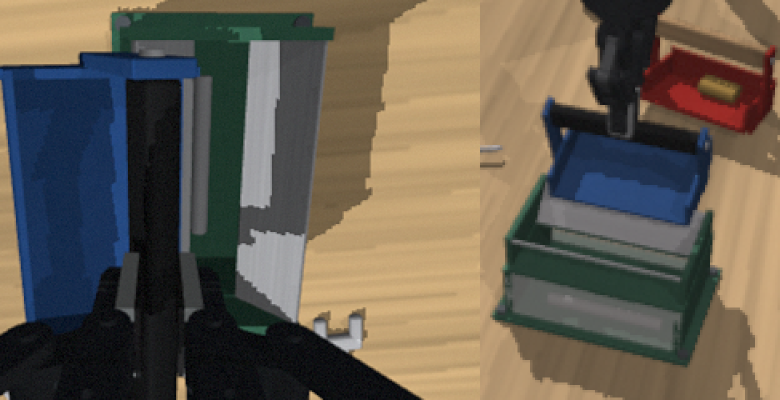

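View pics/s7.png

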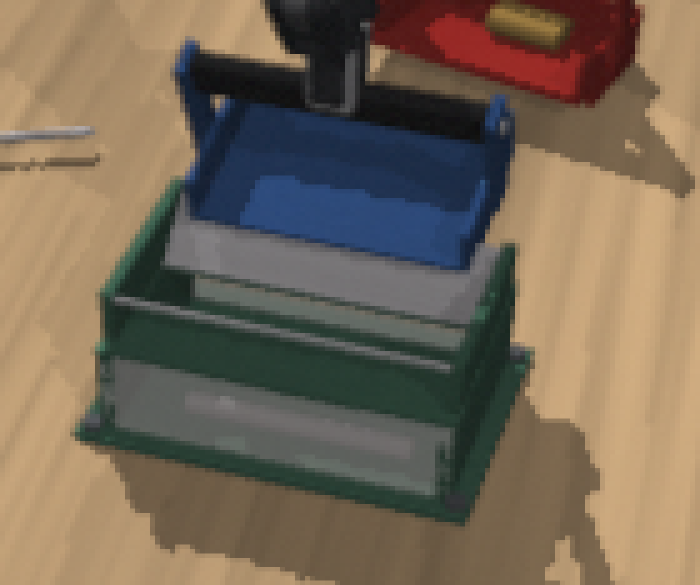

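step_arm --pt "-0.3 0 0 0" --pt "-0.4 0 0 0" --pt "-0.5 -0.1 0 0" --pt "-0.6 -0.1 0 0" --pt "-0.7 -0.1 0 0"

```text
time: 12.75
tcp_pos: [0.517, -0.0679, 0.2036]
eef_rot: [[0.084, 0.0, -0.996], [0.996, 0.0, 0.084], [0.0, -1.0, -0.0]]
force: [0.5, -0.7, -2.3]
gripper_width: 0.01
```

step_arm --pt "-0.8 0 0 0" --pt "-0.8 0 0 0" --pt "-0.8 0 0 0" --pt "-0.7 0 0 0" --pt "-0.3 0 0 0"

```text
time: 13.25
tcp_pos: [0.5109, -0.1369, 0.2035]
eef_rot: [[0.086, 0.0, -0.996], [0.996, -0.0, 0.086], [-0.0, -1.0, -0.0]]
force: [0.5, -0.0, -3.7]
gripper_width: 0.0102
```

```bash
python3 look.py l8; python3 - <<'E'
from h import *
f=robot.grab_frame('side'); cv2.imwrite('pics/s8.png',cv2.resize(f[100:250,260:410],None,fx=4.5,fy=4,interpolation=3)[:,:,::-1])
f=robot.grab_frame('top'); cv2.imwrite('pics/t8.png',f[:,:,::-1])
E
```

```text
mag frame tcp mm [   0.0605 -149.3624  203.4764] w 0.010202949424687387 F [ 0.4777 -0.0263 -3.7258] M [ 0.0357  0.0485 -0.0456] t 13.25
```

View pics/l8.png

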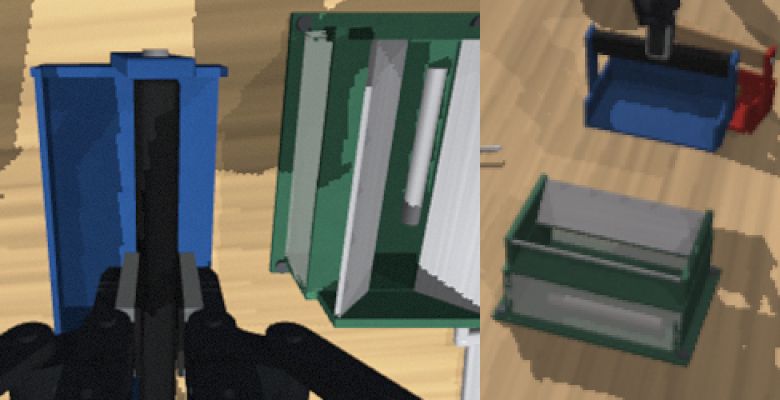

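View pics/s8.png

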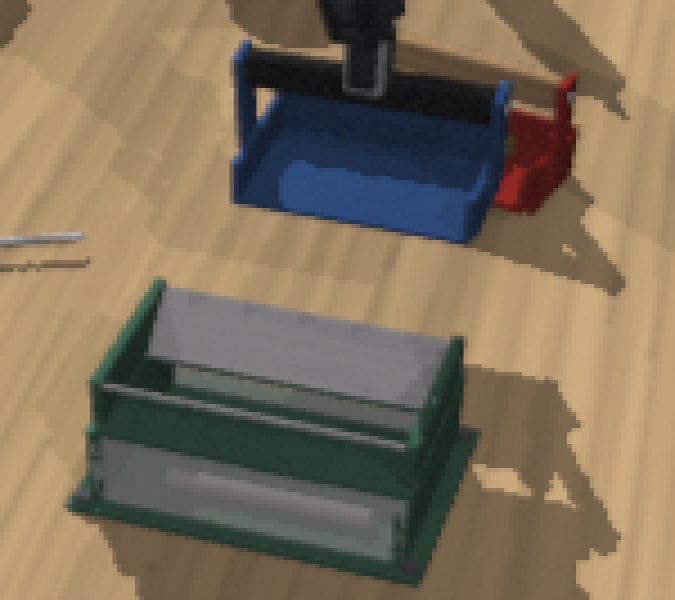

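View pics/t8.png

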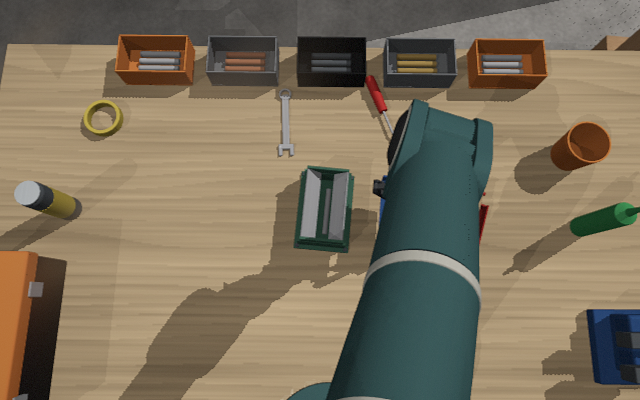

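```bash
python3 - <<'E'
from h import *
t=cv2.imread('pics/t8.png'); w=robot.grab_frame('wrist')[:,:,::-1]; s=robot.grab_frame('side')[:,:,::-1]
a=cv2.resize(t[160:255,290:360],(300,400),interpolation=3)
b=cv2.resize(w[80:290,390:560],(324,400),interpolation=3)
cv2.imwrite('pics/z9.png',np.hstack([a,b]))
cv2.imwrite('pics/z9s.png',cv2.convertScaleAbs(cv2.resize(s[160:250,270:370],(700,560),interpolation=3),alpha=1.5))
c=cam('wrist'); 
E
```

```text
(no output)
```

View pics/z9.png

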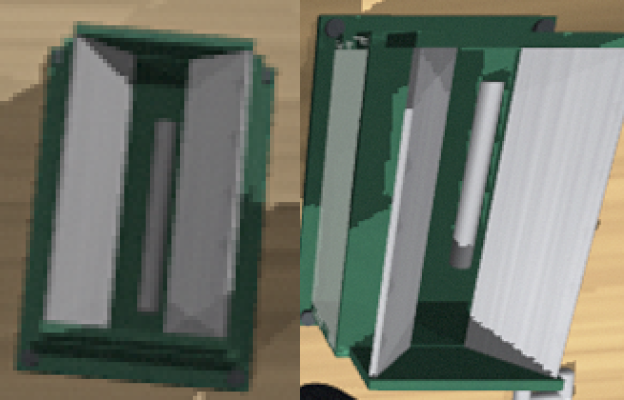

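View pics/z9s.png

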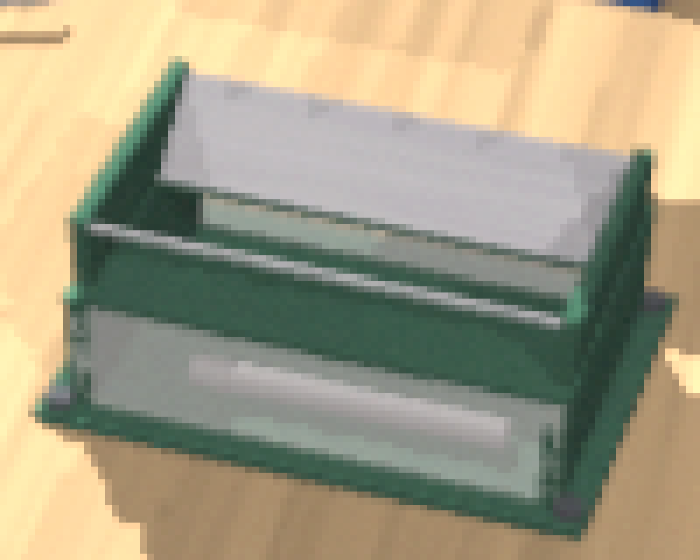

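```bash
python3 - <<'E'
from h import *
M=(.5232,.012,-.083)
def mf(p): 
    d=p[:2]-np.array(M[:2]); a=M[2]; return 1000*np.array([d[0]*np.cos(a)+d[1]*np.sin(a),-d[0]*np.sin(a)+d[1]*np.cos(a)])
c=cam('wrist'); ct=cam('top'); cs=cam('side')
print('wrist'); 
for u in [(490-300,85),(461-300,265)]:
    p=np.array(u)*[170/324,210/400]+[390,80]; print(mf(ray(p,c,.012)),mf(ray(p,c,.024)))
print('top')
for u in [(163,120),(148,310)]:
    p=np.array(u)*[70/300,95/400]+[290,160]; print(mf(ray(p,ct,.012)),mf(ray(p,ct,.024)))
print('side')
for u in [(190,372),(512,430)]:
    p=np.array(u)*[1/7,90/560]+[270,160]; print(mf(ray(p,cs,.012)),mf(ray(p,cs,.024)))
print('rod silhouette where would rod at (0,y) be in side crop:')
for y in (-40,-20,3,20,40): 
    for z in (12,24): print(y,z,((proj(place(np.array([[-55,y,z],[55,y,z]])/1000,M),cs)-[270,160])*[7,560/90]).round().tolist())
E
```

```text
wrist
[-57.5055  33.179 ] [-58.2935  26.2282]
[50.3181 34.8958] [45.3806 27.8789]
top
[53.6588 -1.7947] [50.6209 -1.8543]
[-56.5206  -3.3304] [-58.3111  -3.3726]
side
[48.2135 36.694 ] [43.9612 47.7061]
[-62.652   31.9746] [-65.1088  43.0632]
rod silhouette where would rod at (0,y) be in side crop:
-40 12 [[546.0, 297.0], [245.0, 238.0]]
-40 24 [[548.0, 275.0], [245.0, 215.0]]
-20 12 [[531.0, 332.0], [226.0, 270.0]]
-20 24 [[533.0, 309.0], [226.0, 248.0]]
3 12 [[513.0, 372.0], [204.0, 309.0]]
3 24 [[515.0, 350.0], [204.0, 287.0]]
20 12 [[499.0, 403.0], [188.0, 338.0]]
20 24 [[501.0, 381.0], [187.0, 316.0]]
40 12 [[483.0, 440.0], [168.0, 374.0]]
40 24 [[485.0, 418.0], [167.0, 351.0]]
```

step_arm --pt "0.2 0.4 0 0" --pt "0.2 0.7 0 0" --pt "0.1 0.9 0 0" --pt "0 0.9 0 0" --pt "0 0.6 0 0"

```text
time: 14.05
tcp_pos: [0.5116, -0.1242, 0.1317]
eef_rot: [[0.084, -0.001, -0.996], [0.996, 0.0, 0.084], [0.0, -1.0, 0.001]]
force: [-0.5, 0.1, -2.5]
gripper_width: 0.0105
```

step_arm --pt "0 0.4 0 0" --pt "0 0.2 0 0" --pt "0 0.1 0 0" --pt "0 0.1 0 0" --pt "0 0 0 0"

```text
time: 14.55
tcp_pos: [0.5121, -0.125, 0.1175]
eef_rot: [[0.085, 0.0, -0.996], [0.996, -0.0, 0.085], [-0.0, -1.0, -0.0]]
force: [0.9, -0.2, -3.2]
gripper_width: 0.0102
```

```bash
python3 look.py l10
```

```text
mag frame tcp mm [   0.345  -137.4927  117.5383] w 0.010163754254762838 F [ 0.8585 -0.1869 -3.2124] M [ 0.0632  0.0296 -0.0231] t 14.55
```

View pics/l10.png

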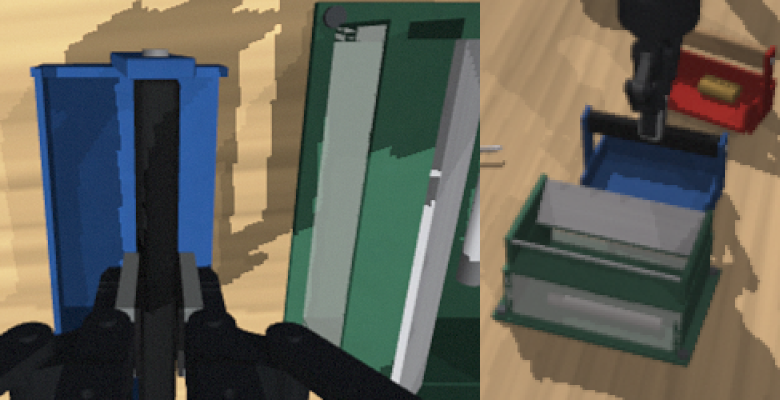

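step_arm --pt "0 0.1 0 0" --pt "0 0.1 0 0" --pt "0 0.05 0 0" --pt "0 0 0 0"

```text
time: 15.05
tcp_pos: [0.5131, -0.1267, 0.1147]
eef_rot: [[0.086, 0.003, -0.996], [0.996, -0.001, 0.086], [-0.001, -1.0, -0.003]]
force: [-12.8, -5.4, 41.6]
gripper_width: 0.0104
```

step_arm --pt "0 -0.1 0 0" --pt "0 0 0 0"

```text
time: 15.25
tcp_pos: [0.5126, -0.1254, 0.1151]
eef_rot: [[0.085, 0.002, -0.996], [0.996, -0.0, 0.085], [-0.0, -1.0, -0.002]]
force: [-1.4, -2.5, 11.6]
gripper_width: 0.0098
```

```bash
python3 look.py l11
```

```text
mag frame tcp mm [   0.8497 -137.776   115.1384] w 0.009799292771584334 F [-1.3952 -2.5339 11.6039] M [-0.3294  0.36   -0.0012] t 15.25
```

View pics/l11.png

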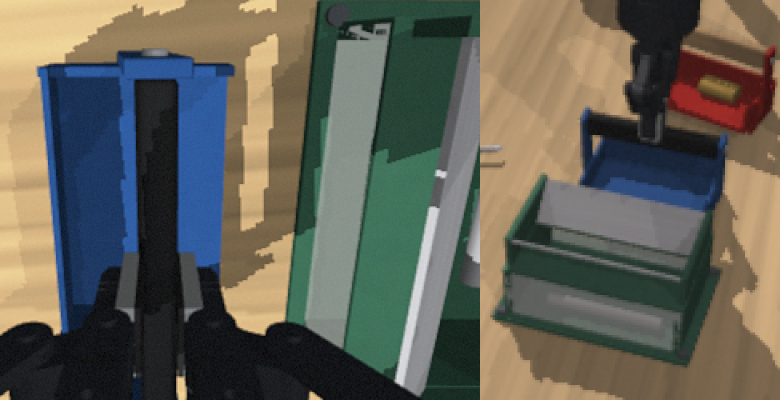

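Tray is on the bench, only slightly tilted; it's safe to release it now.

step_arm --pt "0 0 0 0" --pt "0 0 0 0" --pt "0 0 0 0" --pt "0 0 0 0" --pt "0 0 0 0" --grip 1

```text
time: 15.85
tcp_pos: [0.512, -0.125, 0.1142]
eef_rot: [[0.085, -0.0, -0.996], [0.996, -0.0, 0.085], [-0.0, -1.0, 0.0]]
force: [-0.8, 0.4, -0.1]
gripper_width: 0.0814
```

step_arm --pt "0 -0.3 0 0" --pt "0 -0.7 0 0" --pt "0 -1 0 0" --pt "0 -1 0 0" --pt "0 -1 0 0"

```text
time: 16.35
tcp_pos: [0.512, -0.1251, 0.1963]
eef_rot: [[0.085, 0.001, -0.996], [0.996, -0.0, 0.085], [-0.0, -1.0, -0.001]]
force: [-0.5, 1.7, -0.5]
gripper_width: 0.0855
```

step_arm --pt "0 -1 0 0" --pt "0 -1 0 0" --pt "0 -0.5 0 0" --pt "0 0 0 0" --pt "0 0 0 0"

```text
time: 16.85
tcp_pos: [0.5118, -0.1249, 0.244]
eef_rot: [[0.085, -0.0, -0.996], [0.996, 0.0, 0.085], [0.0, -1.0, 0.0]]
force: [0.7, 0.3, -0.7]
gripper_width: 0.0858
```

```bash
python3 - <<'E'
from h import *
o=robot.get_obs(); print(o['tcp_pos'],o['gripper_width'],o['force'],o['time'])
w=robot.grab_frame('wrist')[:,:,::-1]; s=robot.grab_frame('side')[:,:,::-1]; t=robot.grab_frame('top')[:,:,::-1]
cv2.imwrite('pics/w12.png',w); cv2.imwrite('pics/s12.png',cv2.resize(s[100:260,260:420],(600,600),interpolation=3))
cv2.imwrite('pics/t12.png',cv2.resize(t[150:260,280:420],(700,550),interpolation=3))
E
```

```text
[ 0.5118 -0.1249  0.244 ] 0.08578489333073627 [ 0.6693  0.3363 -0.6866] 16.85
```

View pics/w12.png

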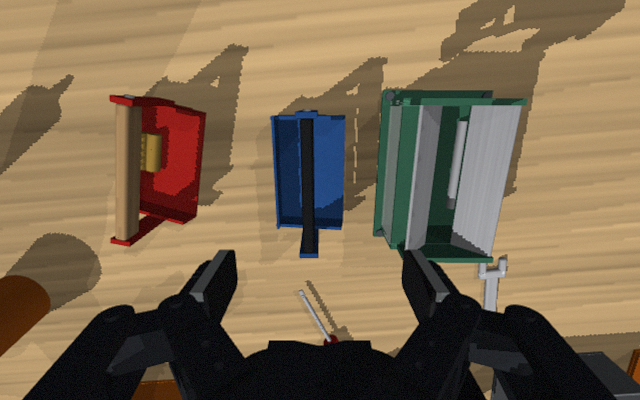

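View pics/s12.png

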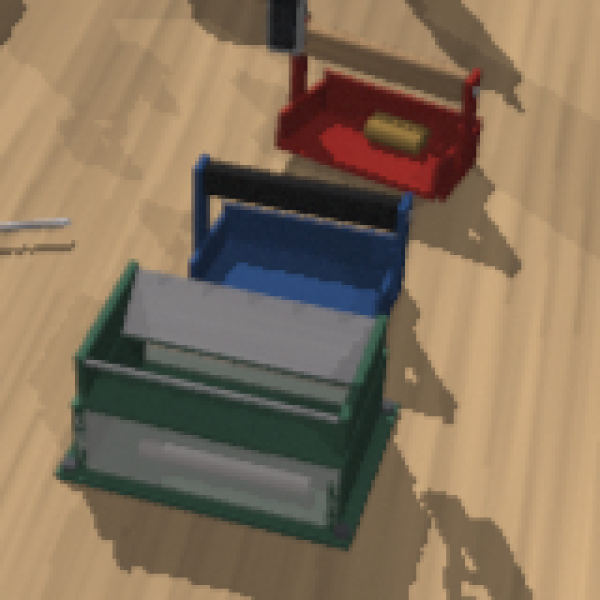

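View pics/t12.png

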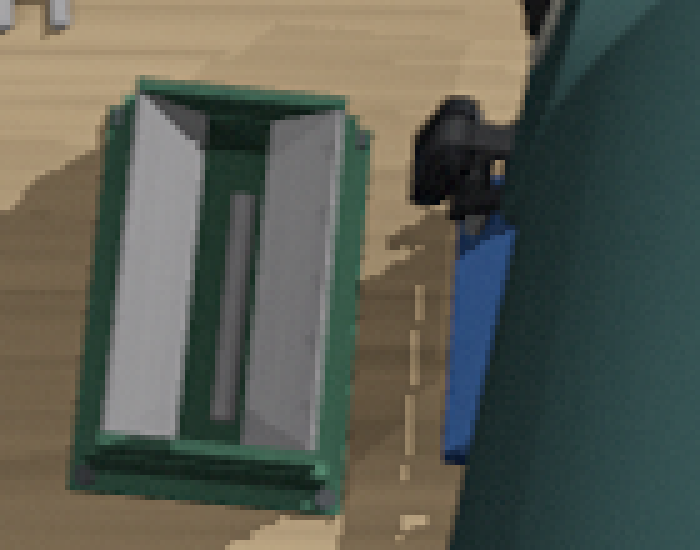

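```bash
python3 - <<'E'
from cell import robot
print(robot.close_job()); print(robot.get_obs()['time'])
E
```

```text
the job is handed in; nothing more can be done
None
the job is handed in; nothing more can be done
```

Both rods are in the green magazine, and the empty blue tray is standing released on the bench. I handed the job in at about 17 s of the 48 s allowed, and it reported no verdict.

**How the tipping worked:** The arm's moves only allow a turn about the finger axis, so the gripper could not tilt the tray itself. I gripped only about the top 12 mm of the black bar and carried the tray over to the magazine's -y side. I turned it about 0.22 rad to line up with the slot. I then pushed the front of its feet slowly against the top edge of the flap. The tray tipped in the grip, the push peaked at about 14 N, and both rods rolled off into the mouth.

**Last checks:**
- **Rods:** They were measured in two different places, each about 110 mm long, so both lie flat on the inner floor. One is at magazine y about +34 mm, seen by the wrist and side cameras. The other is at about -2 mm, seen by the top camera. No single picture shows both rods at once.
- **Tray:** It is empty and its bar sits centred over the body in the wrist view, so it looks upright. I did not measure its angle.
- **Gripper:** It is fully open and was about 13 cm above its release height when I handed in, touching nothing. I saw no contact between the fingers and the rods.

**One thing that went less well:** Setting the tray down gave a brief force of about 42 N at the wrist (limit 120 N). It came through the gripped tray, so I don't believe it counts against the 40 N limit on the arm or gripper body. I eased it to about 12 N before letting go.

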